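# Mirror the row of files for a left-handed fitter

### The arm

A 6-joint arm with a two-finger parallel gripper is mounted at the origin on the work surface. World frame = base frame: x ahead of the robot, y to its left, z up, the work surface at z = 0. Lengths are in m, angles in rad, forces in N, time in s.
With the tool pointing down it reaches from about 0.425 to 0.95 m from the base axis. Payload 3.5 kg.
Tool frame: the origin (TCP) lies on the centre line of the jaws, within the pads' length; the fingertips stand arm.tips_ahead ahead of it and the grasp point (between the pads) lies 2 mm behind it (arm.tips_ahead is the distance from the TCP to the fingertips, in m); z points along the fingers, y is the line along which they close (so a half turn about z gives the same grasp; the last joint's range is limited). The gripper opens to 85 mm and grips with 20 to 120 N. Pads are 22 mm wide; open, the fingers measure 114 mm over their backs; the gripper's body (76 mm by 85 mm) begins 54 mm behind the grasp point. The pads swing forward as they close: fully open they stand 13 mm farther back than shut.
Start: joints at [-1.404, 0.286, 1.577, -0, 1.279, -0.15], TCP at [0.21, -0.641, 0.248] pointing down, gripper open.
Joint ranges: [-2.77, 2.77], [-0.9, 2.22], [0.21, 2.48], [-1.53, 4.67], [0.24, 2.81], [-2.84, 2.84]. Speed limits (rad/s): [2.79, 2.79, 3.14, 3.14, 3.14, 3.14].

### API

Orientations are given as a unit quaternion [x, y, z, w].
In Python, from bench import arm, optics gives the robot as it stands.
- The arm moves only by the tool carry_out, never from a script. Its argument "rows" is text: rows parted by semicolons, each of 7 numbers parted by spaces: the shift along the tool's x, y, z in cm, then the turn, a rotation vector about the tool's x, y, z in rad, then the finger opening in cm, from 0 to 8.54. A call has 1 to 20 rows; each row shifts and turns the commanded pose from where the row before left it, along the tool's axes as they then stand; what a row does not reach is not made up. A row lasts 1/12 s, in which the tool goes at most 41.7 mm and 7.16 degrees, less where a joint would pass 70% of its speed; a pose out of reach is approached as far as the arm can. A call is refused whole if a number of a shift passes 4.17 or a number of a turn 0.125, either way. A call with a gripper value outside its range is refused whole. The fingers move at their own pace and stop on an object; the grip force is fixed at half the most. Time passes only in rows, so rows that do not move let the fingers close. It gives the time, the measured TCP pose, the force, the opening and the grip force at its end, in the units of the state.
- arm.get_obs(): the state, without advancing time (a new reading comes with each control period).
- optics.capture(name): name is "side" or "top" or "wrist"; returns the picture (480x640x3 uint8, red, green, blue); there is no depth.
- optics.calibration(name): a dict with "fx", "fy", "cx", "cy" (pixels), "R" (3x3) and "t" (3): a world point X has camera coordinates R X + t. Camera axes: x right, y down, z forward; pixel columns grow to the right and rows downward; lengths in m; the calibration is good to about 2 mm. A picture is of the moment at which its call begins: read the wrist's pose just before it. calibration takes no time and is no camera call; for the wrist camera it gives the pose at the moment of the call.
- arm.sign_off(): hands the job in; it is judged then, once.
The state is a dict: "time": time; "qpos": joint angles; "joint_velocities": joint speeds; "effort": joint torques, N m; "tool_pos": TCP position; "eef_rot": TCP orientation; "wrist_force": force on the tool from outside, world axes, zero at the start; "moment": the same for the moment, N m; "opening": finger opening in m; "grip_force": force on a finger pad.
Only numpy, scipy, OpenCV 4.12 (cv2) and the standard library are available. Lean on these libraries where they do the work, as an engineer would, in place of code of your own. Each camera call takes 0.05 s, during which the arm holds its last target. There are 200 camera calls.

### The job

A left-handed fitter takes over the bench: move the four files from the rests on the blue rack to the empty rests on the plywood rack in reverse order, so that the leftmost file of the old row ends as the rightmost of the new one, the second from the left as the second from the right, and so on. Each file ends lying level in both saddles of its rest, handle towards the robot and centred lengthwise over the rest, about as it lay before. Never lay or drop a file on the table.

Things in the scene. Friction and masses are not known exactly. Their poses are not given: they have to be found in the camera images.
- old_rack: Fixed blue base plate, 170 x 262 x 8 mm, with a row of four grey rests holding the files at the start; left or right of new_rack. Origin under its centre at table height; x along the files, away from the robot, y along the row to the robot's left, z up. Rests at y = +96, +32, -32, -96 mm, x = 0. Each rack is turned up to 11 degrees.
- new_rack: Fixed plywood base plate, 170 x 262 x 8 mm, bearing four empty grey rests of the same shape as old_rack's, at y = +96, +32, -32, -96 mm, x = 0. Origin and axes as old_rack. A file laid in has its origin 48 mm above the table over its place, +x along the rack's +x. Between a rest's saddles (80 mm) fingers have room down to 15 mm above the table; 42 mm between handles.
- file_flat: Loose file, 0.12 kg, balanced within 10 mm of its origin. Red handle, rounded square bar 22 x 22 mm, x = -88 to +18 mm; then a steel blade: broad, flat, 28 x 5 mm, to x = +111 mm. Origin: on the handle's axis, midway between its two saddles, 48 mm above the table at rest; grip there from above, 22 mm across y. +x towards the blade's tip, z up. Gaps beside it: about 42 mm.
- file_taper: Loose file, 0.12 kg, balanced within 10 mm of its origin. Red handle, rounded square bar 22 x 22 mm, x = -88 to +18 mm; then a steel blade: flat, tapering from 20 to 7 mm wide, 5 thick, to x = +110 mm. Origin: on the handle's axis, midway between its two saddles, 48 mm above the table at rest; grip there from above, 22 mm across y. +x towards the blade's tip, z up. Gaps beside it: about 42 mm.
- file_round: Loose file, 0.12 kg, balanced within 10 mm of its origin. Red handle, rounded square bar 22 x 22 mm, x = -88 to +18 mm; then a steel blade: thin, round, 9 mm across, to x = +111 mm. Origin: on the handle's axis, midway between its two saddles, 48 mm above the table at rest; grip there from above, 22 mm across y. +x towards the blade's tip, z up. Gaps beside it: about 42 mm.
- file_stub: Loose file, 0.12 kg, balanced within 10 mm of its origin. Red handle, rounded square bar 22 x 22 mm, x = -88 to +18 mm; then a steel blade: short, square, 13 x 13 mm, to x = +77 mm. Origin: on the handle's axis, midway between its two saddles, 48 mm above the table at rest; grip there from above, 22 mm across y. +x towards the blade's tip, z up. Gaps beside it: about 42 mm.
- rest_flat: Grey rest fixed on old_rack, one of four alike; the broad flat file starts in it, so it marks that file's place in the old row. Origin under its centre, 8 mm above the table; x along the file. Two saddles open above, 40 mm wide inside, walls 4 mm: x = -60 to -40 mm (floor 37, wall tops 52 mm above the table) for the handle, x = +40 to +60 mm (floor 44, tops 56) for the blade.
- rest_taper: Grey rest fixed on old_rack, one of four alike; the tapering file starts in it, so it marks that file's place in the old row. Origin under its centre, 8 mm above the table; x along the file. Two saddles open above, 40 mm wide inside, walls 4 mm: x = -60 to -40 mm (floor 37, wall tops 52 mm above the table) for the handle, x = +40 to +60 mm (floor 44, tops 56) for the blade.
- rest_round: Grey rest fixed on old_rack, one of four alike; the round file starts in it, so it marks that file's place in the old row. Origin under its centre, 8 mm above the table; x along the file. Two saddles open above, 40 mm wide inside, walls 4 mm: x = -60 to -40 mm (floor 37, wall tops 52 mm above the table) for the handle, x = +40 to +60 mm (floor 44, tops 56) for the blade.
- rest_stub: Grey rest fixed on old_rack, one of four alike; the short square file starts in it, so it marks that file's place in the old row. Origin under its centre, 8 mm above the table; x along the file. Two saddles open above, 40 mm wide inside, walls 4 mm: x = -60 to -40 mm (floor 37, wall tops 52 mm above the table) for the handle, x = +40 to +60 mm (floor 44, tops 56) for the blade.
Not all that is in view belongs to the job. What is shaped like the file_round but black, pink or purple is not meant.

How it is judged:
At the end, for the whole second after the job is handed in: Every file rests in the new rack, at the place mirrored from its old one (its old rest marks that): within 14 mm along the row, 20 mm lengthwise, origin 42 to 54 mm above the table, parallel to the rack within 0.2 rad, level within 0.08 rad, at rest (((y of rest_flat in the frame of old_rack between 0.076 and 0.116 m and y of file_flat in the frame of new_rack between -0.11 and -0.082 m) or (y of rest_flat in the frame of old_rack between 0.012 and 0.052 m and y of file_flat in the frame of new_rack between -0.046 and -0.018 m) or (y of rest_flat in the frame of old_rack between -0.052 and -0.012 m and y of file_flat in the frame of new_rack between 0.018 and 0.046 m) or (y of rest_flat in the frame of old_rack between -0.116 and -0.076 m and y of file_flat in the frame of new_rack between 0.082 and 0.11 m)) and x of file_flat in the frame of new_rack between -0.02 and 0.02 m and z of file_flat in the frame of new_rack between 0.042 and 0.054 m and angle between the x axis of each of file_flat, file_taper, file_round, file_stub and the x axis of new_rack, either way round below 0.2 rad and angle between each of file_flat, file_taper, file_round, file_stub's own z axis and vertical below 0.08 rad and linear speed of each of file_flat, file_taper, file_round, file_stub below 0.02 m/s and angular speed of each of file_flat, file_taper, file_round, file_stub below 0.2 rad/s and ((y of rest_taper in the frame of old_rack between 0.076 and 0.116 m and y of file_taper in the frame of new_rack between -0.11 and -0.082 m) or (y of rest_taper in the frame of old_rack between 0.012 and 0.052 m and y of file_taper in the frame of new_rack between -0.046 and -0.018 m) or (y of rest_taper in the frame of old_rack between -0.052 and -0.012 m and y of file_taper in the frame of new_rack between 0.018 and 0.046 m) or (y of rest_taper in the frame of old_rack between -0.116 and -0.076 m and y of file_taper in the frame of new_rack between 0.082 and 0.11 m)) and x of file_taper in the frame of new_rack between -0.02 and 0.02 m and z of file_taper in the frame of new_rack between 0.042 and 0.054 m and ((y of rest_round in the frame of old_rack between 0.076 and 0.116 m and y of file_round in the frame of new_rack between -0.11 and -0.082 m) or (y of rest_round in the frame of old_rack between 0.012 and 0.052 m and y of file_round in the frame of new_rack between -0.046 and -0.018 m) or (y of rest_round in the frame of old_rack between -0.052 and -0.012 m and y of file_round in the frame of new_rack between 0.018 and 0.046 m) or (y of rest_round in the frame of old_rack between -0.116 and -0.076 m and y of file_round in the frame of new_rack between 0.082 and 0.11 m)) and x of file_round in the frame of new_rack between -0.02 and 0.02 m and z of file_round in the frame of new_rack between 0.042 and 0.054 m and ((y of rest_stub in the frame of old_rack between 0.076 and 0.116 m and y of file_stub in the frame of new_rack between -0.11 and -0.082 m) or (y of rest_stub in the frame of old_rack between 0.012 and 0.052 m and y of file_stub in the frame of new_rack between -0.046 and -0.018 m) or (y of rest_stub in the frame of old_rack between -0.052 and -0.012 m and y of file_stub in the frame of new_rack between 0.018 and 0.046 m) or (y of rest_stub in the frame of old_rack between -0.116 and -0.076 m and y of file_stub in the frame of new_rack between 0.082 and 0.11 m)) and x of file_stub in the frame of new_rack between -0.02 and 0.02 m and z of file_stub in the frame of new_rack between 0.042 and 0.054 m); the robot touches nothing.
It fails at once if a file falls or is laid down on the table (height (world z) of file_flat below 0.022 m).
It fails at once if a file falls or is laid down on the table (height (world z) of file_taper below 0.022 m).
It fails at once if a file falls or is laid down on the table (height (world z) of file_round below 0.022 m).
It fails at once if a file falls or is laid down on the table (height (world z) of file_stub below 0.022 m).
It also fails if it takes over 107 s, if anything falls off the work surface, if the arm or the gripper's body presses on something with over 40 N, if the wrist force passes 120 N, or if a joint passes its speed limit or range.

## Working session

There is one attempt and no reset: what is moved stays moved. The work goes in short steps, Python scripts to look and compute and a tool call to move; the robot and the scene stay as the last step left them, time stands still between calls to the robot, and variables do not carry over. Pictures are saved under pics/ and viewed, at most 14 in all, crops included, and the job is handed in when it is done.

Besides the shell and the picture viewer there is one more tool, called after "Emit:" as name(argument=value, ...), one argument or row to a line, values as JSON. carry_out: Moves the arm, as the interface text tells. Its arguments: {"type":"object","properties":{"rows":{"type":"string"}},"required":["rows"]}

```bash
ls; mkdir -p pics; python3 - <<'E'
from bench import arm, optics
import cv2,numpy as np
print(arm.get_obs(), arm.tips_ahead)
for n in("top","side"):
    im=optics.capture(n); cv2.imwrite(f"pics/{n}0.png",im[:,:,::-1]); c=optics.calibration(n); print(n,c)
E
```

```text
pics
{'time': 0.0, 'qpos': array([-1.40399426e+00,  2.87170334e-01,  1.57819941e+00, -6.28507817e-06,
        1.27860320e+00, -1.50008559e-01]), 'joint_velocities': array([ 0.00108576,  0.00158519,  0.00033704,  0.0006976 , -0.00059806,
        0.00160855]), 'effort': array([-2.03916261e-04, -4.05985951e+01, -2.92625588e+01, -8.78197397e-05,
        5.83793837e-03, -4.30221107e-06]), 'tool_pos': array([ 0.21020372, -0.64077496,  0.24693189]), 'eef_rot': array([ 9.87479248e-01,  1.57744473e-01, -1.30013823e-05, -1.19007647e-03]), 'wrist_force': array([ 0.69404657, -0.45207352,  0.95570285]), 'moment': array([0.02013249, 0.00917089, 0.01635145]), 'grip_force': 0.0, 'opening': 0.08528531376803256} 0.017
top {'fx': 452.22652379042506, 'fy': 452.22652379042506, 'cx': 320.4814378698147, 'cy': 238.99727376688864, 'R': array([[-0.00727041, -0.99996036, -0.00514085],
       [-0.9824105 ,  0.00810192, -0.18655819],
       [ 0.18659245,  0.00369407, -0.98243046]]), 't': array([-0.05722321,  0.48947636,  1.01539769])}
side {'fx': 611.3017684516792, 'fy': 611.3017684516792, 'cx': 315.29950522938987, 'cy': 225.49305953396237, 'R': array([[-0.73825376, -0.67448188, -0.00745499],
       [-0.43424821,  0.48370531, -0.75990636],
       [ 0.51614909, -0.55776641, -0.64998981]]), 't': array([0.3293214 , 0.30155185, 1.09371534])}
```

View pics/top0.png

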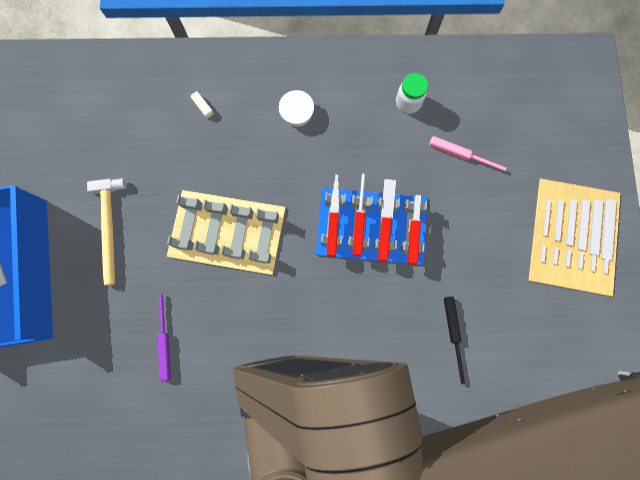

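View pics/side0.png

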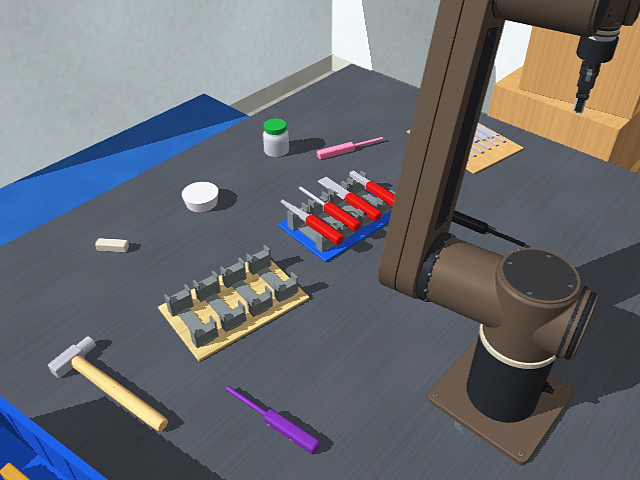

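Top view: the old row from the left (image left = +y) is taper (332,215), round (359,215), flat (386,220), stub (414,230) on the blue rack. The new rack is the plywood one with grey rests at (227,232). Things that could be mistaken for these:
- Pink file (468,153), black file (455,340) and purple file (164,340): wrong colour.
- Plywood board (575,237): holds blades, not rests.
- Blue box (20,265): not the rack.

I'll choose the four red-handled files and the plate at (227,232).

```bash
cat > h.py <<'E'
import cv2,numpy as np
from bench import arm,optics
def cast(c,uv,z):
    uv=np.atleast_2d(np.asarray(uv,float))
    d=np.c_[(uv[:,0]-c["cx"])/c["fx"],(uv[:,1]-c["cy"])/c["fy"],np.ones(len(uv))]@c["R"]
    o=-c["R"].T@c["t"]
    return (o+d*((z-o[2])/d[:,2])[:,None])[:,:2]
def proj(c,X):
    p=np.atleast_2d(X)@c["R"].T+c["t"]
    return np.c_[c["fx"]*p[:,0]/p[:,2]+c["cx"],c["fy"]*p[:,1]/p[:,2]+c["cy"]]
def comps(mask,amin):
    n,l,s,_=cv2.connectedComponentsWithStats(mask.astype(np.uint8))
    return [np.argwhere(l==i)[:,::-1] for i in range(1,n) if s[i,4]>amin]
def rect(P):
    (c,wh,a)=cv2.minAreaRect((P*1000).astype(np.float32)); 
    return np.round(c,1),np.round(wh,1),round(a,1)
def hsv(im): return cv2.cvtColor(im,cv2.COLOR_RGB2HSV)
E
python3 - <<'E'
from h import *
im=cv2.imread("pics/top0.png")[:,:,::-1].copy();c=optics.calibration("top");h=hsv(im)
H,S,V=[h[...,i].astype(int) for i in range(3)]
box=np.zeros(H.shape,bool);box[160:300,150:450]=1
red=((H<6)|(H>174))&(S>150)&(V>90)&box
for p in comps(red,80): print("red",p.mean(0).round(1),rect(cast(c,p,.059)))
blue=(H>100)&(H<125)&(S>150)&(V>60)&box
ply=(H>10)&(H<30)&(S>60)&(V>100)&box
for n,m in(("blue",blue),("ply",ply)):
    p=np.argwhere(m)[:,::-1]; print(n,len(p),rect(cast(c,p,.008)))
cv2.imwrite("pics/crop1.png",cv2.resize(im[165:285,155:445,::-1],None,fx=2.7,fy=2.7,interpolation=cv2.INTER_CUBIC))
E
```

```text
red [332.2 234.2] (array([497.8, -88.3]), array([ 21.2, 102.2]), 85.7)
red [358.3 233.6] (array([ 499. , -149.1]), array([ 22. , 102.4]), 84.3)
red [384.3 239.2] (array([ 485.3, -209. ]), array([ 22.5, 102.5]), 83.1)
red [413.7 242.3] (array([ 477.6, -276.6]), array([ 23.2, 102.1]), 83.7)
blue 3270 (array([ 528.8, -186.3]), array([261.5, 170.7]), 84.1)
ply 4037 (array([517.3, 169.2]), array([262.2, 171.8]), 79.9)
```

View pics/crop1.png

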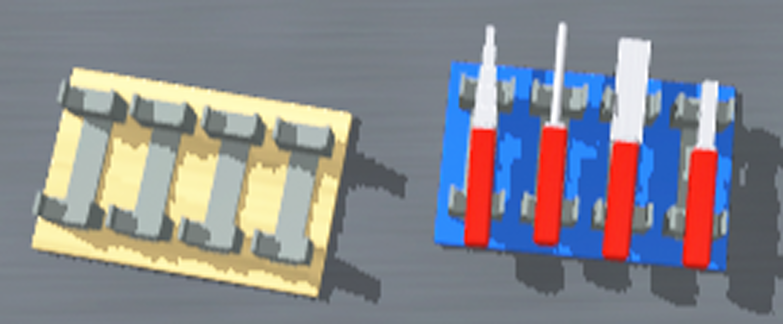

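The crop confirms the order taper, round, flat, stub, and that the grey rests on the left plywood plate are empty. The plate sizes match the description, so I'll store the targets and a motion helper.

```bash
cat >> h.py <<'E'
from scipy.spatial.transform import Rotation as Ro
r=np.radians
OLD=dict(taper=(.5327,-.0909,r(-4.3)),round=(.5338,-.1526,r(-5.7)),flat=(.5200,-.2132,r(-6.9)),stub=(.5124,-.2804,r(-6.3)))
N0,NY=np.array([.5173,.1692]),r(-10.1)
NEW={k:(*(N0+y*np.array([-np.sin(NY),np.cos(NY)])),NY) for k,y in dict(taper=-.096,round=-.032,flat=.032,stub=.096).items()}
def plan(t,z,o=None):
    "shift (cm, current tool axes) and turn (rotvec) to tool-down pose at x,y,yaw,z; shift also for after the turn"
    o=o or arm.get_obs(); R0=Ro.from_quat(o["eef_rot"])
    R1=Ro.from_euler("z",t[2])*Ro.from_euler("x",np.pi)
    d=np.array([t[0],t[1],z])-o["tool_pos"]
    print("shift now",(R0.inv().apply(d)*100).round(2),"turn",(R0.inv()*R1).as_rotvec().round(3),"shift after turn",(R1.inv().apply(d)*100).round(2))
E
python3 -c "
from h import *
plan(OLD['stub'],.16)"
```

```text
shift now [ 39.94 -24.82   8.77] turn [-0.002  0.     0.427] shift after turn [ 26.08 -39.14   8.7 ]
```

Emit:
carry_out(
  rows="0 0 0 0 0 0.107 4.8;0 0 0 0 0 0.107 4.8;0 0 0 0 0 0.107 4.8;0 0 0 -0.002 0 0.107 4.8;1.63 -2.45 0.3 0 0 0 4.8;1.63 -2.45 0.3 0 0 0 4.8;1.63 -2.45 0.3 0 0 0 4.8;1.63 -2.45 0.3 0 0 0 4.8;1.63 -2.45 0.3 0 0 0 4.8;1.63 -2.45 0.3 0 0 0 4.8;1.63 -2.45 0.3 0 0 0 4.8;1.63 -2.45 0.3 0 0 0 4.8;1.63 -2.45 0.3 0 0 0 4.8;1.63 -2.45 0.3 0 0 0 4.8;1.63 -2.45 0.3 0 0 0 4.8;1.63 -2.45 0.3 0 0 0 4.8;1.63 -2.45 0.3 0 0 0 4.8;1.63 -2.45 0.3 0 0 0 4.8;1.63 -2.45 0.3 0 0 0 4.8;1.63 -2.45 0.3 0 0 0 4.8",
)

```text
time: 1.77
tool_pos: [0.5135, -0.2794, 0.1989]
eef_rot: [0.998, -0.056, -0.0, 0.001]
wrist_force: [0.4, 0.1, -0.1]
opening: 0.0479
grip_force: 0.0
```

```bash
python3 - <<'E'
from h import *
o=arm.get_obs();c=optics.calibration("wrist");im=optics.capture("wrist")
print(o["time"],o["tool_pos"],o["opening"])
cv2.imwrite("pics/w1.png",im[:,:,::-1])
h=hsv(im);H,S,V=[h[...,i].astype(int) for i in range(3)]
for p in comps(((H<6)|(H>174))&(S>150)&(V>90),300): print(p.min(0),p.max(0),rect(cast(c,p,.059)))
plan(OLD['stub'],.046)
E
```

```text
1.7667 [ 0.51349268 -0.27935192  0.19891304] 0.04794053625564602
[118 194] [170 324] (array([ 502.6, -153.5]), array([25.7, 98.7]), 84.5)
[ 29 205] [ 96 333] (array([501.5, -94.9]), array([29.7, 98.8]), 85.4)
[210 205] [246 317] (array([ 495.3, -212.3]), array([22.6, 85.7]), 82.5)
[308 204] [338 332] (array([ 482. , -277.4]), array([20.6, 98.7]), 83.1)
shift now [-0.28  0.57 15.22] turn [-0.002 -0.     0.002] shift after turn [-0.27  0.53 15.22]
```

View pics/w1.png

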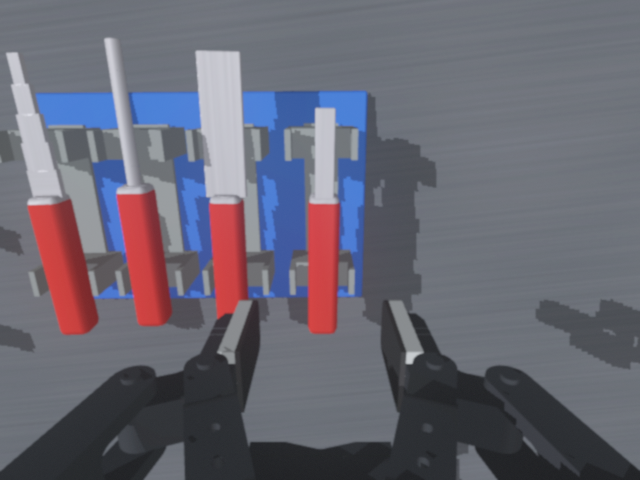

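The wrist view shows stub at (323,265) right under the jaws, with flat (228,258), round (145,255) and taper (65,265) to its left. The positions agree with the top view.

Emit:
carry_out(
  rows="0.05 0.28 1 0 0 0 4.8;0.05 0.28 2 0 0 0 4.8;0 0 3 0 0 0 4.8;0 0 3 0 0 0 4.8;0 0 3 0 0 0 4.8;0 0 2 0 0 0 4.8;0 0 1.2 0 0 0 4.8;0 0 0 0 0 0 4.8;0 0 0 0 0 0 4.8;0 0 0 0 0 0 4.8",
)

```text
time: 2.65
tool_pos: [0.5141, -0.288, 0.0491]
eef_rot: [0.998, -0.056, 0.001, 0.002]
wrist_force: [0.7, -0.1, 0.1]
opening: 0.0482
grip_force: 0.0
```

```bash
sed -i 's/^OLD=.*/OLD=dict(taper=(.536,-.0909,r(-4.3)),round=(.537,-.1526,r(-5.7)),flat=(.523,-.2135,r(-6.9)),stub=(.516,-.2811,r(-6.3)))/' h.py; python3 - <<'E'
from h import *
plan(OLD['stub'],.046); print(arm.get_obs()["wrist_force"])
cv2.imwrite("pics/w2.png",optics.capture("wrist")[:,:,::-1])
E
```

```text
shift now [ 0.11 -0.7   0.31] turn [ 0.004 -0.002 -0.002] shift after turn [ 0.11 -0.7   0.31]
[ 0.70317313 -0.10639563  0.11099874]
```

View pics/w2.png

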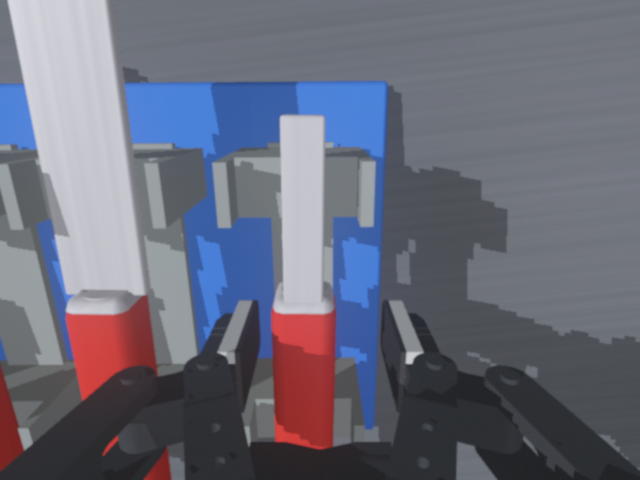

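The close view shows stub at column 304 and the jaw centre at about 320. The tool is 7 mm too far right, because I measured before the arm had settled. I'll correct that and grip.

Emit:
carry_out(
  rows="0.1 -0.35 0.2 0 0 0 4.8;0 -0.35 0.1 0 0 0 4.8;0 0 0 0 0 0 4.8;0 0 0 0 0 0 4.8;0 0 0 0 0 0 0;0 0 0 0 0 0 0;0 0 0 0 0 0 0;0 0 0 0 0 0 0;0 0 0 0 0 0 0;0 0 0 0 0 0 0",
)

```text
time: 3.53
tool_pos: [0.5154, -0.2803, 0.045]
eef_rot: [0.998, -0.056, 0.0, 0.001]
wrist_force: [0.3, -0.5, 1.8]
opening: 0.0207
grip_force: 59.2
```

Emit:
carry_out(
  rows="0 0 -1 0 0 0 0;0 0 -2.5 0 0 0 0;0 0 -3 0 0 0 0;0 0 -3 0 0 0 0;0 0 -2 0 0 0 0;0 0 -0.5 0 0 0 0;0 0 0 0 0 0 0;0 0 0 0 0 0 0;0 0 0 0 0 0 0",
)

```text
time: 4.28
tool_pos: [0.5139, -0.2788, 0.162]
eef_rot: [0.998, -0.056, -0.002, -0.0]
wrist_force: [-0.8, 0.4, -1.9]
opening: 0.0209
grip_force: 58.7
```

```bash
python3 - <<'E'
from h import *
plan(NEW['stub'],.165); print(arm.get_obs())
E
```

```text
shift now [ -4.   -54.14  -0.26] turn [-0.     0.004  0.065] shift after turn [ -7.52 -53.76  -0.3 ]
{'time': 4.2833, 'qpos': array([-6.69857810e-01,  1.77214848e-01,  1.87245081e+00, -1.84555826e-03,
        1.09545217e+00,  1.01296474e+00]), 'joint_velocities': array([-0.0006254 ,  0.00779917,  0.00330866,  0.00046199, -0.00073894,
       -0.00054529]), 'effort': array([ 9.69565037e-03, -3.57610703e+01, -2.84081876e+01, -2.57656779e-03,
       -1.29945972e-02,  1.02386994e-04]), 'tool_pos': array([ 0.51385419, -0.27875673,  0.16198662]), 'eef_rot': array([ 9.98453423e-01, -5.55606315e-02, -1.91298179e-03, -3.45194430e-04]), 'wrist_force': array([-0.81958179,  0.36442597, -1.85977734]), 'moment': array([-0.01545893,  0.01073722,  0.00631178]), 'grip_force': 58.74048829078674, 'opening': 0.020897685200834182}
```

Emit:
carry_out(
  rows="0 0 0 0 0.002 0.033 0;0 -1 0 0 0.002 0.032 0;-0.44 -2 0 0 0 0 0;-0.44 -3 0 0 0 0 0;-0.44 -3.2 0 0 0 0 0;-0.44 -3.3 0 0 0 0 0;-0.44 -3.3 0 0 0 0 0;-0.44 -3.3 0 0 0 0 0;-0.44 -3.3 0 0 0 0 0;-0.44 -3.3 0 0 0 0 0;-0.44 -3.3 0 0 0 0 0;-0.44 -3.3 0 0 0 0 0;-0.44 -3.3 0 0 0 0 0;-0.44 -3.3 0 0 0 0 0;-0.44 -3.3 0 0 0 0 0;-0.44 -3.3 0 0 0 0 0;-0.44 -3.3 0 0 0 0 0;-0.44 -3.3 0 0 0 0 0;-0.44 -2 0 0 0 0 0;0 -1 0 0 0 0 0",
)

```text
time: 5.95
tool_pos: [0.5359, 0.2782, 0.1606]
eef_rot: [0.996, -0.087, -0.0, 0.002]
wrist_force: [-0.2, -0.5, -1.3]
opening: 0.0214
grip_force: 58.9
```

Emit:
carry_out(
  rows="0 -0.5 0 0 0 0 0;0 0 0 0 0 0 0;0 0 0 0 0 0 0;0 0 0 0 0 0 0;0 0 0 0 0 0 0;0 0 0 0 0 0 0",
)

```text
time: 6.45
tool_pos: [0.5388, 0.2798, 0.1633]
eef_rot: [0.996, -0.089, 0.002, 0.001]
wrist_force: [-0.2, -0.1, -1.5]
opening: 0.0214
grip_force: 58.9
```

```bash
python3 - <<'E'
from h import *
plan(NEW['stub'],.046); print(arm.get_obs()["tool_pos"])
c=optics.calibration("wrist");im=optics.capture("wrist")
cv2.imwrite("pics/w3.png",im[:,:,::-1])
E
```

```text
shift now [-0.23  1.64 11.73] turn [ 0.002 -0.004 -0.001] shift after turn [-0.18  1.67 11.73]
[0.53883476 0.27979563 0.16329732]
```

View pics/w3.png

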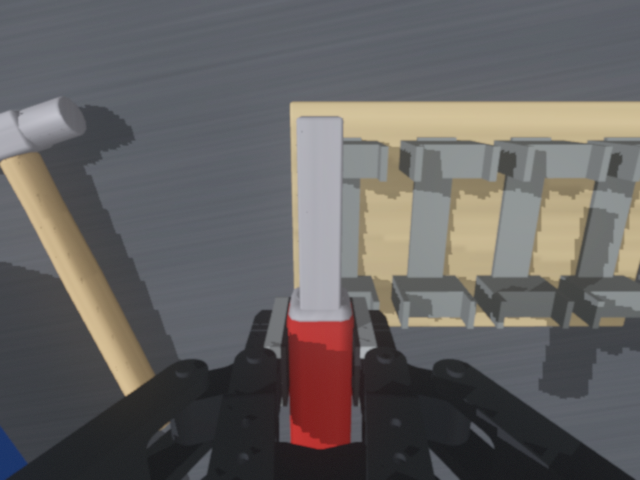

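Stub is held straight over the plate's left end. The saddle pair under it runs about from column 300 to 385 and the tool must go 16 mm right. I'll check the plate corner at (293,102) against the top-view estimate.

```bash
python3 - <<'E'
from h import *
c=optics.calibration("wrist")
R=np.array([[np.cos(NY),-np.sin(NY)],[np.sin(NY),np.cos(NY)]])
e=[N0+R@[s*.085,.131] for s in(1,-1)]
print(proj(c,[[*p,.008] for p in e]), "meas",cast(c,[[293,102]],.008),"est",e)
E
```

```text
[[292.86621339 103.58189579]
 [297.36593782 329.29736027]] meas [[0.62491617 0.28298126]] est [array([0.62395581, 0.28326374]), array([0.45659027, 0.31307609])]
```

Emit:
carry_out(
  rows="-0.1 0.6 0 0 0 0 0;-0.1 0.6 0 0 0 0 0;0 0.46 0 0 0 0 0;0 0 2 0 0 0 0;0 0 2.5 0 0 0 0;0 0 2 0 0 0 0;0 0 0 0.002 -0.004 0 0;0 0 0 0 0 0 0;0 0 0 0 0 0 0;0 0 0 0 0 0 0;0 0 0 0 0 0 0",
)

```text
time: 7.42
tool_pos: [0.5352, 0.265, 0.1002]
eef_rot: [0.996, -0.088, 0.002, -0.001]
wrist_force: [0.3, -0.4, -1.5]
opening: 0.0213
grip_force: 58.9
```

```bash
python3 - <<'E'
from h import *
plan(NEW['stub'],.046)
E
```

```text
shift now [-0.1   0.15  5.42] turn [-0.002 -0.003  0.   ] shift after turn [-0.08  0.14  5.42]
```

Emit:
carry_out(
  rows="-0.1 0.14 1.5 0 0 0 0;0 0 1.5 0 0 0 0;0 0 1.2 0 0 0 0;0 0 0.7 0 0 0 0;0 0 0.5 0 0 0 0;0 0 0 0 0 0 0;0 0 0 0 0 0 0;0 0 0 0 0 0 0",
)

```text
time: 8.08
tool_pos: [0.5335, 0.2637, 0.045]
eef_rot: [0.996, -0.088, 0.001, -0.0]
wrist_force: [-0.6, -0.0, 0.0]
opening: 0.0215
grip_force: 59.2
```

Emit:
carry_out(
  rows="0 0 0 0 0 0 3;0 0 0 0 0 0 4.6;0 0 0 0 0 0 4.6;0 0 0 0 0 0 4.6;0 0 0 0 0 0 4.6;0 0 -1 0 0 0 4.6;0 0 -3 0 0 0 4.6;0 0 -3 0 0 0 4.6;0 0 -3 0 0 0 4.6;0 0 -1.5 0 0 0 4.6;0 0 0 0 0 0 4.6;0 0 0 0 0 0 4.6;0 0 0 0 0 0 4.6",
)

```text
time: 9.17
tool_pos: [0.5318, 0.2632, 0.1579]
eef_rot: [0.996, -0.088, -0.001, 0.0]
wrist_force: [-0.7, -0.7, 0.1]
opening: 0.0459
grip_force: 0.0
```

```bash
python3 - <<'E'
from h import *
plan(OLD['flat'],.16)
im=optics.capture("wrist");cv2.imwrite("pics/w4.png",im[:,:,::-1])
E
```

```text
shift now [ 7.49 47.08 -0.18] turn [ 0.001  0.002 -0.056] shift after turn [ 4.85 47.43 -0.21]
```

View pics/w4.png

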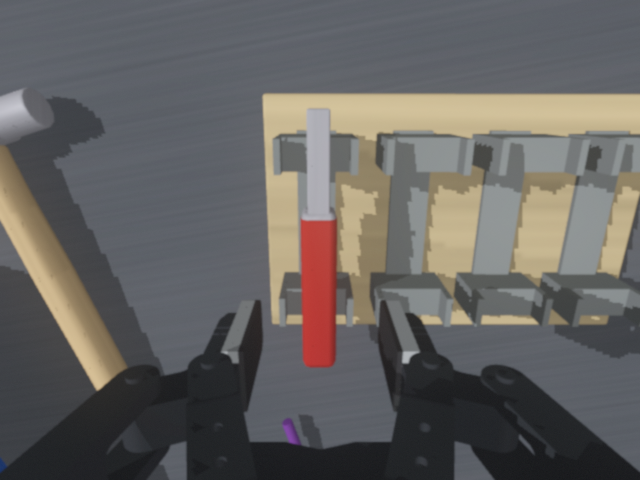

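Stub lies level and centred in the leftmost rest, from (318,110) to (320,365). Next is flat.

Emit:
carry_out(
  rows="0 0 0 0 0 -0.056 4.8;0.3 1 0 0 0 0 4.8;0.3 2 0 0 0 0 4.8;0.3 3.3 0 0 0 0 4.8;0.3 3.3 0 0 0 0 4.8;0.3 3.3 0 0 0 0 4.8;0.3 3.3 0 0 0 0 4.8;0.3 3.3 0 0 0 0 4.8;0.3 3.3 0 0 0 0 4.8;0.3 3.3 0 0 0 0 4.8;0.3 3.3 0 0 0 0 4.8;0.3 3.3 0 0 0 0 4.8;0.3 3.3 0 0 0 0 4.8;0.3 3.3 0 0 0 0 4.8;0.3 3.3 0 0 0 0 4.8;0.3 3.3 0 0 0 0 4.8;0.3 1.5 0 0 0 0 4.8;0 0 0 0 0 0 4.8;0 0 0 0 0 0 4.8;0 0 0 0 0 0 4.8",
)

```text
time: 10.88
tool_pos: [0.5231, -0.2118, 0.1583]
eef_rot: [0.998, -0.06, -0.001, -0.001]
wrist_force: [0.0, -0.2, 0.3]
opening: 0.0478
grip_force: 0.0
```

Emit:
carry_out(
  rows="0 0 1.5 0 0 0 4.8;0 0 1.5 0 0 0 4.8;0 0 0 0 0 0 4.8;0 0 0 0 0 0 4.8;0 0 0 0 0 0 4.8;0 0 0 0 0 0 4.8",
)

```text
time: 11.38
tool_pos: [0.5243, -0.2126, 0.1303]
eef_rot: [0.998, -0.06, 0.001, 0.0]
wrist_force: [0.2, 0.6, -0.3]
opening: 0.0479
grip_force: 0.0
```

```bash
cat >> h.py <<'E'
def reds(name="wrist"):
    c=optics.calibration(name);im=optics.capture(name);h=hsv(im);H,S,V=[h[...,i].astype(int) for i in range(3)]
    for p in comps(((H<6)|(H>174))&(S>150)&(V>90),300): print(p.min(0),p.max(0),rect(cast(c,p,.059)))
    return im
E
python3 - <<'E'
from h import *
plan(OLD['flat'],.046); print(arm.get_obs()["tool_pos"]); reds()
E
```

```text
shift now [-0.13  0.1   8.43] turn [ 0.001 -0.002  0.001] shift after turn [-0.11  0.11  8.43]
[ 0.5242672  -0.21258441  0.13030528]
[185 225] [235 352] (array([ 517. , -153.2]), array([23.4, 74.6]), 84.6)
[303 240] [342 399] (array([ 490. , -209.4]), array([20.7, 99.3]), 83.1)
[ 69 243] [145 382] (array([509. , -94.5]), array([28.2, 85. ]), 85.6)
```

Emit:
carry_out(
  rows="0 0.1 1.5 0 0 0 4.8;0 0 2.5 0 0 0 4.8;0 0 2.5 0 0 0 4.8;0 0 1.2 0 0 0 4.8;0 0 0.7 0 0 0 4.8;0 0 0 0 0 0 4.8;0 0 0 0 0 0 4.8;0 0 0 0 0 0 4.8;0 0 0 0 0 0 0;0 0 0 0 0 0 0;0 0 0 0 0 0 0;0 0 0 0 0 0 0;0 0 0 0 0 0 0;0 0 0 0 0 0 0",
)

```text
time: 12.6
tool_pos: [0.5244, -0.2144, 0.0466]
eef_rot: [0.998, -0.06, 0.001, 0.0]
wrist_force: [0.3, 1.0, 5.3]
opening: 0.021
grip_force: 59.8
```

Emit:
carry_out(
  rows="0 0 -1 0 0 0 0;0 0 -2.5 0 0 0 0;0 0 -3 0 0 0 0;0 0 -3 0 0 0 0;0 0 -2 0 0 0 0;0 0 -0.5 0 0 0 0;0 0 0 0 0 0 0;0 0 0 0 0 0 0;0 0 0 0 0 0 0",
)

```text
time: 13.35
tool_pos: [0.5221, -0.213, 0.1627]
eef_rot: [0.998, -0.06, -0.002, -0.001]
wrist_force: [-0.7, 0.0, -2.6]
opening: 0.0211
grip_force: 59.0
```

```bash
python3 -c "
from h import *
plan(NEW['flat'],.165)"
```

```text
shift now [ -4.88 -41.09  -0.13] turn [-0.002  0.004  0.056] shift after turn [ -7.18 -40.75  -0.23]
```

Emit:
carry_out(
  rows="0 0 0 -0.001 0.002 0.056 0;-0.51 -1 0 0 0 0 0;-0.51 -2 0 0 0 0 0;-0.51 -3.3 0 0 0 0 0;-0.51 -3.3 0 0 0 0 0;-0.51 -3.3 0 0 0 0 0;-0.51 -3.3 0 0 0 0 0;-0.51 -3.3 0 0 0 0 0;-0.51 -3.3 0 0 0 0 0;-0.51 -3.3 0 0 0 0 0;-0.51 -3.3 0 0 0 0 0;-0.51 -3.3 0 0 0 0 0;-0.51 -3.3 0 0 0 0 0;-0.51 -3.3 0 0 0 0 0;-0.51 -1.4 0 0 0 0 0;0 0 0 0 0 0 0;0 0 0 0 0 0 0;0 0 0 0 0 0 0",
)

```text
time: 14.85
tool_pos: [0.5236, 0.1989, 0.1636]
eef_rot: [0.996, -0.088, 0.0, 0.001]
wrist_force: [0.7, 0.6, -1.0]
opening: 0.0209
grip_force: 59.1
```

Emit:
carry_out(
  rows="0 0 1.5 0 0 0 0;0 0 2.5 0 0 0 0;0 0 1.5 0 0 0 0;0 0 0 0 0 0 0;0 0 0 0 0 0 0;0 0 0 0 0 0 0;0 0 0 0 0 0 0",
)

```text
time: 15.43
tool_pos: [0.5258, 0.199, 0.1114]
eef_rot: [0.996, -0.088, 0.003, 0.0]
wrist_force: [-0.4, -0.5, -1.1]
opening: 0.0215
grip_force: 59.1
```

```bash
python3 -c "
from h import *
plan(NEW['flat'],.0465)"
```

```text
shift now [-0.35 -0.12  6.49] turn [-0.    -0.005 -0.001] shift after turn [-0.32 -0.12  6.49]
```

Emit:
carry_out(
  rows="-0.2 -0.12 1.5 0 -0.004 0 0;0 0 2 0 0 0 0;0 0 1.5 0 0 0 0;0 0 0.9 0 0 0 0;0 0 0.6 0 0 0 0;0 0 0 0 0 0 0;0 0 0 0 0 0 0;0 0 0 0 0 0 0",
)

```text
time: 16.1
tool_pos: [0.5233, 0.2011, 0.0466]
eef_rot: [0.996, -0.088, -0.001, 0.0]
wrist_force: [-4.1, -0.1, 7.6]
opening: 0.0209
grip_force: 60.4
```

Emit:
carry_out(
  rows="0 0 0 0 0 0 3;0 0 0 0 0 0 4.6;0 0 0 0 0 0 4.6;0 0 0 0 0 0 4.6;0 0 0 0 0 0 4.6;0 0 -1 0 0 0 4.6;0 0 -3 0 0 0 4.6;0 0 -3 0 0 0 4.6;0 0 -3 0 0 0 4.6;0 0 -1.5 0 0 0 4.6;0 0 0 0 0 0 4.6;0 0 0 0 0 0 4.6;0 0 0 0 0 0 4.6",
)

```text
time: 17.18
tool_pos: [0.5221, 0.2006, 0.1586]
eef_rot: [0.996, -0.088, -0.002, 0.001]
wrist_force: [0.2, -1.0, -0.1]
opening: 0.0462
grip_force: 0.0
```

```bash
python3 - <<'E'
from h import *
plan(OLD['round'],.16)
im=reds();cv2.imwrite("pics/w5.png",im[:,:,::-1])
E
```

```text
shift now [ 7.65 34.52 -0.12] turn [ 0.001  0.004 -0.077] shift after turn [ 4.99 35.   -0.14]
[195 220] [239 342] (array([510. , 265.5]), array([23.3, 81.5]), 80.4)
[301 223] [335 367] (array([489.2, 207.9]), array([20.9, 98.9]), 79.9)
```

View pics/w5.png

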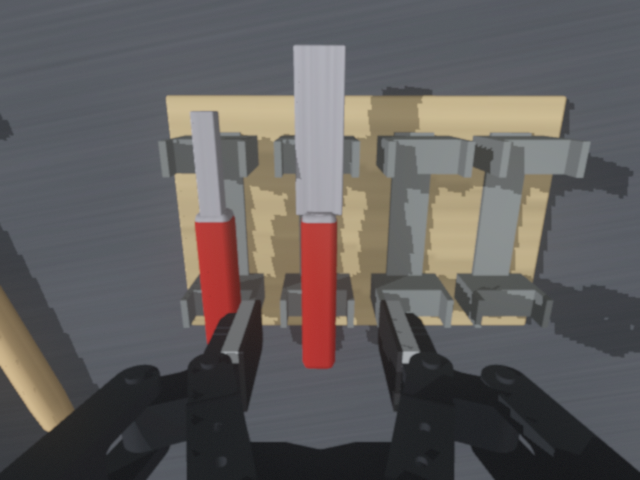

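Flat (320,200) sits centred in the second rest, next to stub. Next is round.

Emit:
carry_out(
  rows="0 0 0 0 0.003 -0.077 4.8;0.38 1 0 0 0 0 4.8;0.38 2 0 0 0 0 4.8;0.38 3.3 0 0 0 0 4.8;0.38 3.3 0 0 0 0 4.8;0.38 3.3 0 0 0 0 4.8;0.38 3.3 0 0 0 0 4.8;0.38 3.3 0 0 0 0 4.8;0.38 3.3 0 0 0 0 4.8;0.38 3.3 0 0 0 0 4.8;0.38 3.3 0 0 0 0 4.8;0.38 3.3 0 0 0 0 4.8;0.38 1.6 0 0 0 0 4.8;0 0.7 0 0 0 0 4.8;0 0 0 0 0 0 4.8;0 0 1.5 0 0 0 4.8;0 0 1.5 0 0 0 4.8;0 0 0 0 0 0 4.8;0 0 0 0 0 0 4.8;0 0 0 0 0 0 4.8",
)

```text
time: 18.9
tool_pos: [0.5339, -0.1512, 0.1303]
eef_rot: [0.999, -0.049, 0.001, 0.0]
wrist_force: [1.6, -0.2, 0.1]
opening: 0.0482
grip_force: 0.0
```

Emit:
carry_out(
  rows="0 0 0 0 0 0 4.8;0 0 0 0 0 0 4.8",
)

```text
time: 19.07
tool_pos: [0.5344, -0.1519, 0.1311]
eef_rot: [0.999, -0.049, 0.001, 0.001]
wrist_force: [0.1, 0.5, -0.4]
opening: 0.0481
grip_force: 0.0
```

```bash
python3 - <<'E'
from h import *
plan(OLD['round'],.046); print(arm.get_obs()["tool_pos"]); reds()
E
```

```text
shift now [0.24 0.03 8.51] turn [ 0.001 -0.003  0.001] shift after turn [0.27 0.04 8.51]
[ 0.53436729 -0.15192301  0.1311179 ]
[302 234] [339 393] (array([ 503.5, -148.8]), array([20.9, 98.6]), 84.4)
[187 246] [235 352] (array([520. , -92.2]), array([23. , 63.6]), 85.5)
```

Emit:
carry_out(
  rows="0.3 0.03 1.5 0 0 0 4.8;0 0 2.5 0 0 0 4.8;0 0 2.5 0 0 0 4.8;0 0 1.3 0 0 0 4.8;0 0 0.7 0 0 0 4.8;0 0 0 0 0 0 4.8;0 0 0 0 0 0 4.8;0 0 0 0 0 0 4.8;0 0 0 0 0 0 0;0 0 0 0 0 0 0;0 0 0 0 0 0 0;0 0 0 0 0 0 0;0 0 0 0 0 0 0;0 0 0 0 0 0 0",
)

```text
time: 20.28
tool_pos: [0.5378, -0.1532, 0.0464]
eef_rot: [0.999, -0.05, 0.002, 0.001]
wrist_force: [-0.5, 0.1, 6.5]
opening: 0.0213
grip_force: 59.4
```

Emit:
carry_out(
  rows="0 0 -1 0 0 0 0;0 0 -2.5 0 0 0 0;0 0 -3 0 0 0 0;0 0 -3 0 0 0 0;0 0 -2 0 0 0 0;0 0 -0.5 0 0 0 0;0 0 0 0 0 0 0;0 0 0 0 0 0 0;0 0 0 0 0 0 0",
)

```text
time: 21.03
tool_pos: [0.5352, -0.1519, 0.1625]
eef_rot: [0.999, -0.05, -0.001, -0.0]
wrist_force: [-0.0, 0.2, -2.2]
opening: 0.0214
grip_force: 58.8
```

```bash
python3 -c "
from h import *
plan(NEW['round'],.165)"
```

```text
shift now [ -5.21 -28.58  -0.21] turn [-0.001  0.003  0.077] shift after turn [ -7.4  -28.1   -0.25]
```

Emit:
carry_out(
  rows="0 0 0 0 0.002 0.077 0;-0.67 -1 0 0 0 0 0;-0.67 -2 0 0 0 0 0;-0.67 -3.3 0 0 0 0 0;-0.67 -3.3 0 0 0 0 0;-0.67 -3.3 0 0 0 0 0;-0.67 -3.3 0 0 0 0 0;-0.67 -3.3 0 0 0 0 0;-0.67 -3.3 0 0 0 0 0;-0.67 -3.3 0 0 0 0 0;-0.67 -1.5 0 0 0 0 0;-0.67 -0.5 0 0 0 0 0;0 0 0 0 0 0 0;0 0 1.5 0 0 0 0;0 0 2.5 0 0 0 0;0 0 1.5 0 0 0 0;0 0 0 0 0 0 0;0 0 0 0 0 0 0;0 0 0 0 0 0 0;0 0 0 0 0 0 0",
)

```text
time: 22.7
tool_pos: [0.5147, 0.1365, 0.1111]
eef_rot: [0.996, -0.088, 0.003, 0.0]
wrist_force: [0.1, -0.3, -1.2]
opening: 0.0212
grip_force: 59.0
```

```bash
python3 -c "
from h import *
plan(NEW['round'],.0465)"
```

```text
shift now [-0.35 -0.07  6.46] turn [ 0.    -0.006 -0.   ] shift after turn [-0.31 -0.07  6.46]
```

Emit:
carry_out(
  rows="-0.2 -0.07 1.5 0 -0.004 0 0;0 0 2 0 0 0 0;0 0 1.5 0 0 0 0;0 0 0.9 0 0 0 0;0 0 0.6 0 0 0 0;0 0 0 0 0 0 0;0 0 0 0 0 0 0;0 0 0 0 0 0 0",
)

```text
time: 23.37
tool_pos: [0.5131, 0.138, 0.0464]
eef_rot: [0.996, -0.088, 0.001, 0.0]
wrist_force: [-1.3, -0.6, 5.1]
opening: 0.0213
grip_force: 59.7
```

Emit:
carry_out(
  rows="0 0 0 0 0 0 3;0 0 0 0 0 0 4.6;0 0 0 0 0 0 4.6;0 0 0 0 0 0 4.6;0 0 0 0 0 0 4.6;0 0 -1 0 0 0 4.6;0 0 -3 0 0 0 4.6;0 0 -3 0 0 0 4.6;0 0 -3 0 0 0 4.6;0 0 -1.5 0 0 0 4.6;0 0 0 0 0 0 4.6;0 0 0 0 0 0 4.6;0 0 0 0 0 0 4.6",
)

```text
time: 24.45
tool_pos: [0.5109, 0.1379, 0.1585]
eef_rot: [0.996, -0.088, -0.001, 0.0]
wrist_force: [-0.6, -1.0, -0.5]
opening: 0.0463
grip_force: 0.0
```

```bash
python3 - <<'E'
from h import *
plan(OLD['taper'],.16)
im=reds();cv2.imwrite("pics/w6.png",im[:,:,::-1])
E
```

```text
shift now [ 6.48 22.09 -0.14] turn [ 0.001  0.003 -0.101] shift after turn [ 4.22 22.63 -0.15]
[ 88 218] [152 367] (array([500.8, 264.3]), array([ 27.2, 101.8]), 80.0)
[302 221] [336 366] (array([479. , 144.5]), array([20.8, 99.2]), 79.9)
[195 223] [238 344] (array([497.4, 203.5]), array([23.4, 81.2]), 80.1)
```

View pics/w6.png

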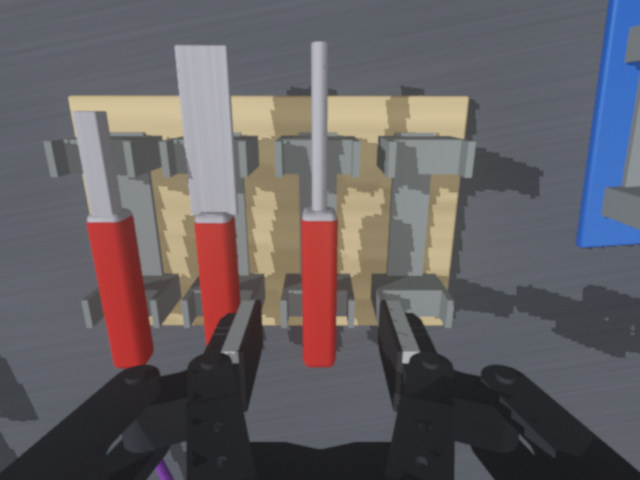

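Round (319,290) is centred in the third rest, and only the rightmost rest (410,220) is still empty. Last is taper.

Emit:
carry_out(
  rows="0 0 0 0 0.003 -0.101 4.8;0.42 1 0 0 0 0 4.8;0.42 2 0 0 0 0 4.8;0.42 3.2 0 0 0 0 4.8;0.42 3.2 0 0 0 0 4.8;0.42 3.2 0 0 0 0 4.8;0.42 3.2 0 0 0 0 4.8;0.42 3.2 0 0 0 0 4.8;0.42 2 0 0 0 0 4.8;0.42 1 0 0 0 0 4.8;0.42 0.6 0 0 0 0 4.8;0 0 0 0 0 0 4.8;0 0 0 0 0 0 4.8;0 0 1.5 0 0 0 4.8;0 0 1.5 0 0 0 4.8;0 0 0 0 0 0 4.8;0 0 0 0 0 0 4.8;0 0 0 0 0 0 4.8;0 0 0 0 0 0 4.8",
)

```text
time: 26.08
tool_pos: [0.5374, -0.0902, 0.131]
eef_rot: [0.999, -0.037, 0.002, 0.001]
wrist_force: [-0.8, -0.2, -0.1]
opening: 0.0481
grip_force: 0.0
```

```bash
python3 - <<'E'
from h import *
plan(OLD['taper'],.046); print(arm.get_obs()["tool_pos"]); reds()
E
```

```text
shift now [-0.17  0.07  8.5 ] turn [ 0.001 -0.004  0.001] shift after turn [-0.13  0.08  8.5 ]
[ 0.53740084 -0.09021246  0.13095624]
[302 241] [340 399] (array([502.7, -87.8]), array([20.4, 99. ]), 85.6)
```

Emit:
carry_out(
  rows="0 0.03 1.5 0 0 0 4.8;0 0 2.5 0 0 0 4.8;0 0 2.5 0 0 0 4.8;0 0 1.3 0 0 0 4.8;0 0 0.7 0 0 0 4.8;0 0 0 0 0 0 4.8;0 0 0 0 0 0 4.8;0 0 0 0 0 0 4.8;0 0 0 0 0 0 0;0 0 0 0 0 0 0;0 0 0 0 0 0 0;0 0 0 0 0 0 0;0 0 0 0 0 0 0;0 0 0 0 0 0 0",
)

```text
time: 27.3
tool_pos: [0.5379, -0.0913, 0.0462]
eef_rot: [0.999, -0.038, 0.002, 0.001]
wrist_force: [-0.4, 0.0, 6.0]
opening: 0.0211
grip_force: 59.6
```

Emit:
carry_out(
  rows="0 0 -1 0 0 0 0;0 0 -2.5 0 0 0 0;0 0 -3 0 0 0 0;0 0 -3 0 0 0 0;0 0 -2 0 0 0 0;0 0 -0.5 0 0 0 0;0 0 0 0 0 0 0;0 0 0 0 0 0 0;0 0 0 0 0 0 0",
)

```text
time: 28.05
tool_pos: [0.5352, -0.0903, 0.1624]
eef_rot: [0.999, -0.038, -0.001, -0.0]
wrist_force: [1.6, 0.3, -1.5]
opening: 0.0211
grip_force: 58.7
```

```bash
python3 -c "
from h import *
plan(NEW['taper'],.165)"
```

```text
shift now [ -4.7  -16.19  -0.24] turn [-0.     0.002  0.101] shift after turn [ -6.31 -15.64  -0.26]
```

Emit:
carry_out(
  rows="0 0 0 0 0.002 0.101 0;-0.79 -1 0 0 0 0 0;-0.79 -2 0 0 0 0 0;-0.79 -3.2 0 0 0 0 0;-0.79 -3.2 0 0 0 0 0;-0.79 -3.2 0 0 0 0 0;-0.79 -2 0 0 0 0 0;-0.79 -1 0 0 0 0 0;-0.79 0 0 0 0 0 0;0 0 0 0 0 0 0;0 0 1.5 0 0 0 0;0 0 2.5 0 0 0 0;0 0 1.5 0 0 0 0;0 0 0 0 0 0 0;0 0 0 0 0 0 0;0 0 0 0 0 0 0;0 0 0 0 0 0 0",
)

```text
time: 29.47
tool_pos: [0.5032, 0.0732, 0.1111]
eef_rot: [0.996, -0.088, 0.004, 0.0]
wrist_force: [-0.5, -0.4, -1.2]
opening: 0.0211
grip_force: 58.9
```

```bash
python3 -c "
from h import *
plan(NEW['taper'],.0465)"
```

```text
shift now [-0.34 -0.1   6.45] turn [ 0.    -0.007 -0.001] shift after turn [-0.29 -0.1   6.46]
```

Emit:
carry_out(
  rows="-0.2 -0.1 1.5 0 -0.005 0 0;0 0 2 0 0 0 0;0 0 1.5 0 0 0 0;0 0 0.9 0 0 0 0;0 0 0.6 0 0 0 0;0 0 0 0 0 0 0;0 0 0 0 0 0 0;0 0 0 0 0 0 0",
)

```text
time: 30.13
tool_pos: [0.5017, 0.075, 0.0462]
eef_rot: [0.996, -0.088, 0.001, 0.0]
wrist_force: [-1.5, -0.1, 4.5]
opening: 0.0213
grip_force: 59.6
```

Emit:
carry_out(
  rows="0 0 0 0 0 0 3;0 0 0 0 0 0 4.6;0 0 0 0 0 0 4.6;0 0 0 0 0 0 4.6;0 0 0 0 0 0 4.6;0 0 -1 0 0 0 4.6;0 0 -3 0 0 0 4.6;0 0 -3 0 0 0 4.6;0 0 -3 0 0 0 4.6;0 0 -3 0 0 0 4.6;0 0 -1.5 0 0 0 4.6;0 0 0 0 0 0 4.6;0 0 0 0 0 0 4.6;0 0 0 0 0 0 4.6;0 0 0 0 0 0 4.6",
)

```text
time: 31.38
tool_pos: [0.4991, 0.0751, 0.1876]
eef_rot: [0.996, -0.088, -0.002, 0.0]
wrist_force: [-0.1, -0.3, -0.7]
opening: 0.046
grip_force: 0.0
```

```bash
python3 - <<'E'
from h import *
im=reds();cv2.imwrite("pics/w7.png",im[:,:,::-1])
for k in NEW: 
    t=NEW[k]; print(k,"expected red centre",np.round([1000*t[0]-36*np.cos(t[2]),1000*t[1]-36*np.sin(t[2])],1))
E
```

```text
[ 15 207] [ 84 341] (array([499.8, 262.4]), array([ 30.4, 100.2]), 80.0)
[208 206] [247 321] (array([486.9, 140.8]), array([23.1, 84.2]), 80.4)
[304 209] [334 341] (array([467.1,  81.7]), array([20.6, 98.9]), 80.1)
[112 210] [166 342] (array([487.8, 203. ]), array([26. , 99.1]), 79.9)
taper expected red centre [465.  81.]
round expected red centre [476.2 144. ]
flat expected red centre [487.5 207. ]
stub expected red centre [498.7 270. ]
```

View pics/w7.png

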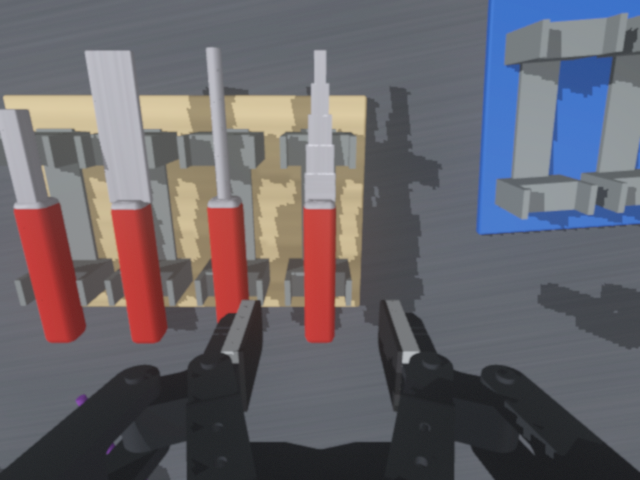

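All four files lie in the new rests, centred, in the order stub (45,270), flat (138,270), round (228,260), taper (320,270). The gripper is clear, so I'm handing in.

```bash
python3 -c "
from bench import arm
print(arm.sign_off())"
```

```text
the job is handed in; nothing more can be done
None
```

The four files now lie in reverse order in the plywood rack (stub, flat, round, taper from left to right), and I handed the job in after about 31 s on the robot's clock; the sign-off gave no verdict.

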